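# Clip the blue machine cover into the rack

## Task

Lift the blue machine cover out of the wooden stand by its black grip and push it straight down into the spring-clip slot between the blue end posts of the grey rack, until its lower edge rests fully home on the slot's floor. Let go of it there, and leave the cream and the orange cover standing in the stand.

Things in the scene. Friction and masses are not known exactly. Their poses are not given: they have to be found in the camera images.
- blue_cover: Sizes in mm. Blue plate on edge: 140 long (x), 8 thick (y), 100 high (z), 0.25 kg. On top a black grip (blue strip on it) 60 long, 16 thick (y), 92 to 118 above the lower edge; pinch it across the 16 mm. Origin: middle of lower edge, z up. It starts upright in any of 3 grooves (12 wide, 80 apart) of a wooden stand; groove floor 12, walls 50 above the bench. Either way round is equal.
- cream_cover: Cream cover of the same shape, size and origin, standing in another groove of the wooden stand (its top 130 above the bench). It stays there.
- orange_cover: Orange cover of the same shape, size and origin, standing in another groove of the wooden stand (its top 130 above the bench). It stays there.
- blue_slot (a point): Sizes in mm. Floor centre of the slot between blue posts on the grey rack, 20 above the bench; x along slot, z up. Lower edge goes here, plate along x. Posts: 158 apart, 55 high, splayed. Sprung steel jaws at x = +-40: gap 5, splayed to 30 at their top, 52 up. The cover's weight does not seat it; a push of 5 to 15 N does. The yellow-posted slot, 90 away across y, stays empty.
There are look-alikes about, which are no part of the job. Of the things like the blue_cover, leave any that is green; of the rest the smaller one is meant.

How it is judged:
By the outcome, as a careful person would: the job done as asked, in the order asked, and still so for the second after the job is handed in, with the robot touching nothing.
It also fails if it takes over 46 s, if anything falls off the work surface, if the arm or the gripper's body presses on something with over 40 N, if the wrist force passes 120 N, or if a joint passes its speed limit or range.

## Robot

A 6-joint arm with a two-finger parallel gripper is mounted at the origin on the work surface. World frame = base frame: x ahead of the robot, y to its left, z up, the work surface at z = 0. Lengths are in m, angles in rad, forces in N, time in s.
With the tool pointing down it reaches from about 0.25 to 0.775 m from the base axis. Payload 4 kg.
Tool frame: the origin (TCP) lies at the very end of the fingers, on their centre line; the grasp point (between the pads) lies 19 mm behind it; x points along the fingers, y is the direction in which the jaws open and shut, and the axes are right-handed (so a half turn about x gives the same grasp; the last joint's range is limited). The gripper opens to 94 mm and grips with 3 to 60 N. Pads are 16 mm wide; open, the fingers measure 119 mm over their backs; the gripper's body (75 mm by 177 mm) begins 78 mm behind the grasp point.
Start: joints at [1.096, 0.087, 1.371, -0, 1.684, -0.103], TCP at [0.2, 0.512, 0.206] pointing down, gripper open.
Joint ranges: [-3.1, 3.1], [-0.76, 2.03], [0.27, 2.55], [-1.08, 4.22], [0.17, 2.65], [-2.57, 2.57]. Speed limits (rad/s): [2.79, 2.79, 3.14, 3.14, 3.14, 3.14].

## Interface

Orientations are given as a unit quaternion [w, x, y, z].
In Python, from workcell import arm gives the robot as it stands.
- The arm moves only by the tool send_rows, never from a script. Its argument "steps" is a list of rows, each an object with "travel": the shift along the tool's x, y, z in m, a list of three; "roll": the turn about the tool's x in rad; "jaw": the gripper's target within -1 to 1 (shut at 1, half-way at 0, fully open at -1). A call has 1 to 12 rows; each row shifts and turns the pose as measured when the row begins, along the tool's axes as they then stand; what a row does not reach is not made up. A row lasts 1/12 s, in which the tool goes at most 41.7 mm and 7.16 degrees, less where a joint would pass 70% of its speed; a pose out of reach is approached as far as the arm can. A call is refused whole if a number of a shift passes 0.0417 or a number of a turn 0.125, either way. A call with a gripper value outside its range is refused whole. The fingers move at their own pace and stop on an object; the grip force is fixed at half the most. Time passes only in rows, so rows that do not move let the fingers close. It gives the time, the measured TCP pose, the force and the opening at its end, in the units of the state.
- arm.get_state(): the state, without advancing time (a new reading comes with each control period).
- arm.read_camera(name): name is "scene" or "top" or "wrist"; returns the picture (400x640x3 uint8, red, green, blue); there is no depth.
- arm.calibration(name): a dict with "intrinsics" (3x3 intrinsics, pixels), "R" (3x3) and "t" (3): a world point X has camera coordinates R X + t. Camera axes: x right, y down, z forward; pixel columns grow to the right and rows downward; lengths in m; the calibration is good to about 2 mm. A picture is of the moment at which its call begins: read the wrist's pose just before it. calibration takes no time and is no camera call; for the wrist camera it gives the pose at the moment of the call.
- arm.close_job(): hands the job in, once; it reports no verdict.
Trained networks look in the newest picture that a camera, given by its name, has taken for a name from the list of things; names that differ only in an ending like _2 or _b are one class to them, and where a whole thing is asked for, a point or a joint stands for the part that bears it (a point fixed in the world has none). Each returns a list of dicts, best first, with "confidence" (0 to 1); they miss things now and then, are a little off and sometimes report something else, mostly with a low value. They report only what shows in the picture. A call takes as long as a camera call. They do not tell look-alikes from the thing itself.
- arm.spot_in(target, camera): "bbox" ([left, top, right, bottom] as shares, 0 to 1, of the picture: columns of its width, rows of its height, round what is visible of it).
- arm.outline_of(target, camera): "pixels" (400x640 bool, what is visible of it) and "bbox" ([left, top, right, bottom] as shares, 0 to 1, of the picture: columns of its width, rows of its height, round what is visible of it).
- arm.pinpoint(target, camera): "at" ([column, row] as shares, 0 to 1, of the picture: columns of its width, rows of its height: a listed point, or the origin of a listed thing).
The state is a dict: "clock": time; "joint_pos": joint angles; "joint_vel": joint speeds; "tau": joint torques, N m; "tcp_pos": TCP position; "ee_rot": TCP orientation; "force": force on the tool from outside, world axes, zero at the start; "moment": the same for the moment, N m; "grip_width": finger opening in m.
Only numpy, scipy, OpenCV 4.12 (cv2) and the standard library are available. Lean on these libraries where they do the work, as an engineer would, in place of code of your own. Each camera call takes 0.05 s, during which the arm holds its last target. There are 200 camera calls.

## Working session

There is one attempt and no reset: what is moved stays moved. The work goes in short steps, Python scripts to look and compute and a tool call to move; the robot and the scene stay as the last step left them, time stands still between calls to the robot, and variables do not carry over. Pictures are saved under pics/ and viewed, about 8 in all and at most 12, crops included, and the job is handed in when it is done.

Besides the shell and the picture viewer there is one more tool, called after "Request:" as a command line: name --argument value ..., lists and objects as JSON in quotes. send_rows: Moves the arm, as the interface text tells. Its arguments: {"type":"object","properties":{"steps":{"type":"array","items":{"type":"object","properties":{"travel":{"type":"array","items":{"type":"number"}},"roll":{"type":"number"},"jaw":{"type":"number"}}}}},"required":["steps"]}

```bash
mkdir -p pics; python3 - <<'E'
from workcell import arm
import cv2,numpy as np
ims=[]
for c in("scene","top"):
    im=arm.read_camera(c); cv2.imwrite(f"pics/{c}0.png",im[:,:,::-1])
    for n in("blue_cover","cream_cover","orange_cover"):
        for d in arm.spot_in(n,c): b=np.array(d["bbox"])*[640,400,640,400]; print(c,n,round(d["confidence"],2),b.round())
    for d in arm.pinpoint("blue_slot",c): print(c,"slot",round(d["confidence"],2),np.array(d["at"])*[640,400])
    k=arm.calibration(c); print(k["intrinsics"][0],(-k["R"].T@k["t"]).round(3))
s=arm.get_state();print(s["clock"],s["tcp_pos"],s["ee_rot"])
E
```

```text
scene blue_cover 0.88 [394. 246. 428. 315.]
scene blue_cover 0.83 [414. 176. 438. 241.]
scene blue_cover 0.75 [463. 154. 556. 233.]
scene cream_cover 0.82 [350. 154. 378. 209.]
scene cream_cover 0.7 [413. 176. 439. 235.]
scene orange_cover 0.56 [383. 165. 409. 221.]
[516.70263234   0.         316.04933837] [1.295 0.271 1.097]
top blue_cover 0.94 [101. 245. 194. 279.]
top blue_cover 0.72 [207. 193. 228. 245.]
top blue_cover 0.69 [209. 121. 230. 179.]
top cream_cover 0.85 [274. 202. 285. 252.]
top orange_cover 0.85 [243. 202. 259. 252.]
[363.78927387   0.         315.41100176] [0.509 0.053 1.034]
0.5 [0.19982441 0.51241611 0.2054719 ] [ 0.69492907  0.1307051   0.69491834 -0.13068388]
```

```bash
sleep 1; ls .
```

```text
pics
```

View pics/scene0.png

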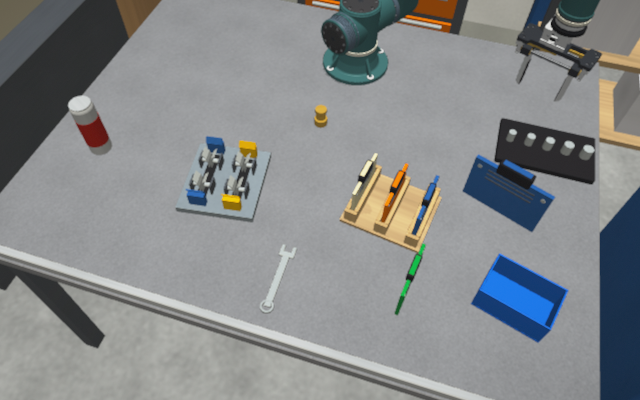

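View pics/top0.png

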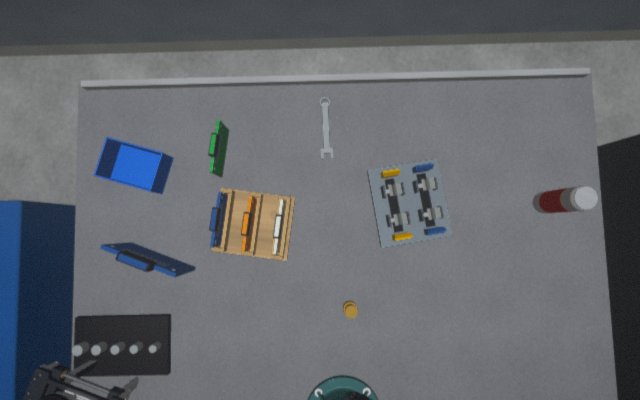

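Candidates, by top-image pixels:
- Green cover at (218,148): excluded by its colour.
- Large blue cover at (148,259): longer, and standing on the bench.
- Blue cover in the stand at (217,219): smaller and in a groove, so this is the one meant.

I'll confirm with one enlarged crop, and get first measurements.

```bash
cat > h.py <<'E'
from workcell import arm
import cv2,numpy as np
def ray(c,uv,z,k=None):
    k=k or arm.calibration(c); K,R,t=[np.array(k[a]) for a in("intrinsics","R","t")]
    C=-R.T@t; d=R.T@np.linalg.inv(K)@np.r_[uv,1]; return C+d*(z-C[2])/d[2]
def proj(c,X,k=None):
    k=k or arm.calibration(c); p=np.array(k["intrinsics"])@(np.array(k["R"])@np.array(X)+k["t"]); return p[:2]/p[2]
E
python3 - <<'E'
from h import *
a=cv2.imread("pics/top0.png")
c=np.hstack([cv2.resize(a[110:290,95:300],None,fx=2.2,fy=2.2,interpolation=2)[:396],cv2.resize(a[150:260,360:460],None,fx=3.4,fy=3.6,interpolation=2)])
print(c.shape); cv2.imwrite("pics/c1.png",c)
for n in("blue_cover","cream_cover","orange_cover"):
    for d in arm.outline_of(n,"top"):
        m=d["pixels"].astype(np.uint8); r=cv2.minAreaRect(cv2.findNonZero(m)); print(n,round(d["confidence"],2),r,ray("top",r[0],.12).round(3))
hsv=cv2.cvtColor(a,cv2.COLOR_BGR2HSV)
m=cv2.inRange(hsv,(100,120,60),(125,255,255)); m[:,:400]=0;m[:,460:]=0;m[:150]=0;m[260:]=0
n,_,st,ce=cv2.connectedComponentsWithStats(m)
for i in range(1,n):
    if st[i,4]>10: print("post",st[i],ce[i],ray("top",ce[i],.07).round(4))
E
```

```text
(396, 791, 3)
blue_cover 0.7 ((217.41000366210938, 148.62998962402344), (18.80904197692871, 57.417076110839844), 8.130102157592773) [0.716 0.304 0.12 ]
blue_cover 0.56 ((217.17031860351562, 219.72271728515625), (14.14151668548584, 55.707000732421875), 7.594643592834473) [0.535 0.306 0.12 ]
blue_cover 0.56 ((146.5015869140625, 260.10699462890625), (95.07456970214844, 22.690731048583984), 20.95577621459961) [0.438 0.482 0.12 ]
cream_cover 0.85 ((278.2631530761719, 226.46734619140625), (8.778953552246094, 53.732666015625), 7.85331392288208) [0.514 0.152 0.12 ]
orange_cover 0.71 ((247.8925018310547, 224.12168884277344), (10.08845329284668, 54.58573532104492), 7.765166282653809) [0.522 0.228 0.12 ]
post [415 164  18   8  96] [423.3125     167.11458333] [ 0.6636 -0.2325  0.07  ]
post [426 227  20   8  98] [435.70408163 230.33673469] [ 0.4947 -0.2575  0.07  ]
```

View pics/c1.png

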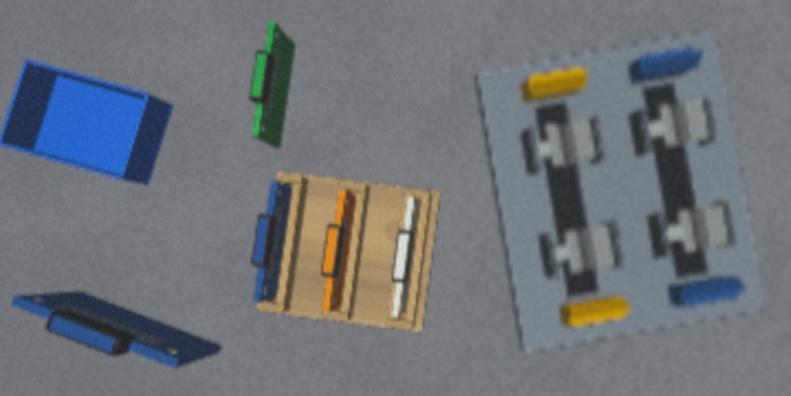

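The crop confirms it. The stand's blue cover (crop (267,240)) is about 57 px long, against about 95 px for the blue look-alike at crop (115,330), and the green one is at (270,85). The rack's blue posts are at crop (665,63) and (705,290). Next I'll plan the approach.

```bash
cat >> h.py <<'E'
from scipy.spatial.transform import Rotation as Ro
def plan(P,yaw_deg):
    s=arm.get_state(); w,x,y,z=s["ee_rot"]; R=Ro.from_quat([x,y,z,w]).as_matrix()
    n=np.array([-np.sin(np.radians(yaw_deg)),np.cos(np.radians(yaw_deg)),0])
    f=R.T@n; roll=np.arctan2(f[2],f[1]); roll=(roll+np.pi/2)%np.pi-np.pi/2
    R2=R@Ro.from_rotvec([roll,0,0]).as_matrix()
    d=np.array(P)-s["tcp_pos"]
    print("t",s["clock"],"tcp",np.round(s["tcp_pos"],4),"axis",R[:,0].round(3),"roll",roll.round(4),"j6",round(s["joint_pos"][5],2),"F",np.round(s["force"],1),"w",round(s["grip_width"],4))
    print("shift before roll",(R.T@d).round(4),"after roll",(R2.T@d).round(4)); return R
E
python3 - <<'E'
from h import *
R=plan([.535-.03,.306,.26],-7.7); print(R.round(3)); k=arm.calibration("wrist"); C=-np.array(k["R"]).T@k["t"]
print("cam in tool",(R.T@(C-arm.get_state()["tcp_pos"])).round(3),"view dir tool",(R.T@np.array(k["R"])[2]).round(3),k["intrinsics"][0][0])
E
```

```text
t 0.65 tcp [0.1998 0.5124 0.2056] axis [ 0.  0. -1.] roll -0.2374 j6 -0.1 F [ 1.   0.6 -0.1] w 0.0943
shift before roll [-0.0545 -0.0815  0.3593] after roll [-0.0545 -0.1637  0.3301]
[[ 0.     0.363  0.932]
 [ 0.     0.932 -0.363]
 [-1.     0.    -0.   ]]
cam in tool [-0.18   0.001 -0.073] view dir tool [ 0.967 -0.001  0.256] 288.1058961978516
```

Request:
send_rows --steps '[{"travel": [-0.017, 0, 0], "roll": -0.1187, "jaw": -1}, {"travel": [-0.017, 0, 0], "roll": -0.1187, "jaw": -1}, {"travel": [0, -0.0163, 0.037], "roll": 0, "jaw": -1}, {"travel": [0, -0.0163, 0.037], "roll": 0, "jaw": -1}, {"travel": [0, -0.0163, 0.037], "roll": 0, "jaw": -1}, {"travel": [0, -0.0163, 0.037], "roll": 0, "jaw": -1}, {"travel": [0, -0.0163, 0.037], "roll": 0, "jaw": -1}, {"travel": [0, -0.0163, 0.037], "roll": 0, "jaw": -1}, {"travel": [0, -0.0163, 0.037], "roll": 0, "jaw": -1}, {"travel": [0, -0.0163, 0.037], "roll": 0, "jaw": -1}, {"travel": [0, -0.0163, 0.037], "roll": 0, "jaw": -1}, {"travel": [0, -0.012, 0.027], "roll": 0, "jaw": -1}]'

```text
clock: 1.65
tcp_pos: [0.5451, 0.3106, 0.2416]
ee_rot: [0.707, 0.039, 0.706, -0.035]
force: [-0.3, 0.6, -1.1]
grip_width: 0.0938
```

```bash
python3 - <<'E'
from h import *
plan([.535,.306,.24],-7.7)
k=arm.calibration("wrist"); im=arm.read_camera("wrist")[:,:,::-1].copy(); cv2.imwrite("pics/w1.png",im)
for n in("blue_cover","orange_cover"):
    for d in arm.outline_of(n,"wrist"):
        r=cv2.minAreaRect(cv2.findNonZero(d["pixels"].astype(np.uint8))); print(n,round(d["confidence"],2),np.array(d["bbox"])*[640,400,640,400])
for z in(.13,.112):print(z,[proj("wrist",[.535+a*.991,.306-a*.134,z],k).round() for a in(-.07,-.03,0,.03,.07)])
E
```

```text
t 1.65 tcp [0.5451 0.3106 0.2416] axis [ 0.001  0.005 -1.   ] roll 0.0298 j6 -1.04 F [-0.3  0.6 -1.1] w 0.0938
shift before roll [ 0.0016 -0.0056 -0.0096] after roll [ 0.0016 -0.0059 -0.0094]
blue_cover 0.92 [313.216 114.6   330.88  240.8  ]
blue_cover 0.67 [378.624  25.32  614.784 107.28 ]
blue_cover 0.57 [332.096 245.12  349.504 365.48 ]
orange_cover 0.8 [236.672 111.6   265.92  238.   ]
0.13 [array([315., 114.]), array([314., 156.]), array([313., 185.]), array([313., 212.]), array([312., 247.])]
0.112 [array([315., 115.]), array([314., 154.]), array([314., 181.]), array([313., 207.]), array([312., 241.])]
```

View pics/w1.png

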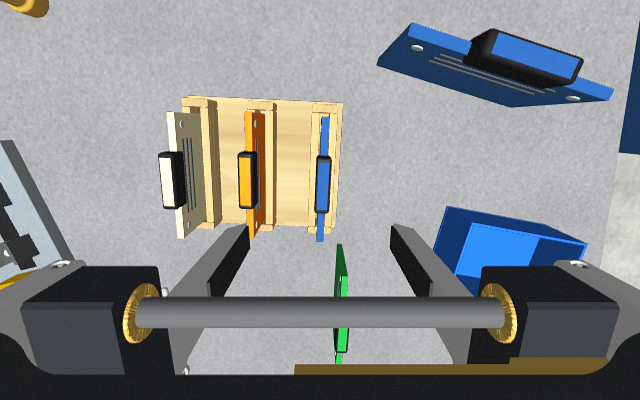

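The wrist view shows the blue cover in the right-hand groove, with its grip around (323,185) and plate ends at about (325,118) and (320,241). The orange cover is at (250,178). I'll refine on the grip strip.

```bash
python3 - <<'E'
from h import *
k=arm.calibration("wrist"); im=arm.read_camera("wrist")[:,:,::-1]
hsv=cv2.cvtColor(np.ascontiguousarray(im),cv2.COLOR_BGR2HSV); m=cv2.inRange(hsv,(98,110,90),(125,255,255)); m[:,:308]=0;m[:,334:]=0;m[:105]=0;m[250:]=0
n,_,st,ce=cv2.connectedComponentsWithStats(m)
for i in range(1,n):
    if st[i,4]>15: print(st[i],ce[i].round(1))
x=np.where(m.any(1))[0]; ends=[]
for rows in(slice(x.min(),x.min()+5),slice(x.max()-4,x.max()+1)):
    print(np.where(m[rows].any(0))[0])
i=max((j for j in range(1,n) if st[j,1]>140),key=lambda j:st[j,4]-1000*(st[j,1]>175))
a=ray("wrist",ce[i],.13,k); print("strip",a.round(4))
e1=ray("wrist",[np.mean(np.where(m[x.min():x.min()+5].any(0))[0]),x.min()],.112,k);e2=ray("wrist",[np.mean(np.where(m[x.max()-4:].any(0))[0]),x.max()],.112,k)
print(e1.round(4),e2.round(4),np.linalg.norm(e1-e2),((e1+e2)/2).round(4),np.degrees(np.arctan2(e2[1]-e1[1],e2[0]-e1[0])))
plan([a[0],a[1],.2],-7.7)
E
```

```text
[320 118   9  40 294] [323.9 137.1]
[316 164  13  48 522] [322.1 187.3]
[316 215   8  28 193] [319.7 228.4]
[321 322 323 324 325 326 327 328]
[316 317 318 319 320 321 322]
strip [0.5373 0.3153 0.13  ]
[0.4686 0.3253 0.112 ] [0.6055 0.3049 0.112 ] 0.13836755778476822 [0.537  0.3151 0.112 ] -8.473292036680688
t 1.85 tcp [0.5429 0.3123 0.2413] axis [-0.001  0.005 -1.   ] roll 0.0302 j6 -1.04 F [ 0.1 -0.3  0.4] w 0.0943
shift before roll [ 0.0413  0.0022 -0.0058] after roll [ 0.0413  0.002  -0.0059]
```

Request:
send_rows --steps '[{"travel": [0, 0.002, -0.006], "roll": 0.04, "jaw": -1}, {"travel": [0.035, 0, 0], "roll": 0, "jaw": -1}, {"travel": [0.035, 0, 0], "roll": 0, "jaw": -1}, {"travel": [0.035, 0, 0], "roll": 0, "jaw": -1}, {"travel": [0.025, 0, 0], "roll": 0, "jaw": -1}, {"travel": [0, 0, 0], "roll": 0, "jaw": -1}]'

```text
clock: 2.35
tcp_pos: [0.5319, 0.3247, 0.1145]
ee_rot: [0.709, 0.053, 0.702, -0.042]
force: [0.2, -1.2, -0.6]
grip_width: 0.0937
```

```bash
python3 - <<'E'
from h import *
plan([.537,.315,.099],-8.3)
E
```

```text
t 2.35 tcp [0.5319 0.3247 0.1145] axis [ 0.01   0.014 -1.   ] roll 0.0103 j6 -0.98 F [ 0.2 -1.2 -0.6] w 0.0937
shift before roll [ 0.0154 -0.0092  0.0062] after roll [ 0.0154 -0.0091  0.0063]
```

Request:
send_rows --steps '[{"travel": [0.0155, -0.009, 0.006], "roll": 0.01, "jaw": -1}, {"travel": [0, 0, 0], "roll": 0, "jaw": -1}]'

```text
clock: 2.52
tcp_pos: [0.5335, 0.3177, 0.0993]
ee_rot: [0.708, 0.055, 0.703, -0.044]
force: [-0.3, -0.3, -1.3]
grip_width: 0.094
```

```bash
python3 - <<'E'
from h import *
plan([.537,.315,.099],-8.3)
E
```

```text
t 2.5167 tcp [0.5335 0.3177 0.0993] axis [ 0.008  0.014 -1.   ] roll 0.0052 j6 -0.99 F [-0.3 -0.3 -1.3] w 0.094
shift before roll [ 0.0002 -0.0022  0.0038] after roll [ 0.0002 -0.0021  0.0038]
```

Request:
send_rows --steps '[{"travel": [0, -0.002, 0.004], "roll": 0.005, "jaw": -1}, {"travel": [0, 0, 0], "roll": 0, "jaw": 1}, {"travel": [0, 0, 0], "roll": 0, "jaw": 1}, {"travel": [0, 0, 0], "roll": 0, "jaw": 1}, {"travel": [0, 0, 0], "roll": 0, "jaw": 1}, {"travel": [0, 0, 0], "roll": 0, "jaw": 1}, {"travel": [0, 0, 0], "roll": 0, "jaw": 1}, {"travel": [0, 0, 0], "roll": 0, "jaw": 1}, {"travel": [0, 0, 0], "roll": 0, "jaw": 1}]'

```text
clock: 3.27
tcp_pos: [0.5402, 0.3208, 0.1124]
ee_rot: [0.713, 0.059, 0.698, -0.041]
force: [-0.4, -0.4, 1.0]
grip_width: 0.0442
```

```bash
python3 - <<'E'
from h import *
plan([.537,.315,.099],-8.3)
E
```

```text
t 3.2667 tcp [0.5402 0.3208 0.1124] axis [ 0.023  0.024 -0.999] roll 0.0042 j6 -0.99 F [-0.4 -0.4  1. ] w 0.0442
shift before roll [ 0.0131 -0.0066 -0.0026] after roll [ 0.0131 -0.0066 -0.0026]
```

Request:
send_rows --steps '[{"travel": [0.006, -0.004, -0.002], "roll": 0.004, "jaw": 1}, {"travel": [0.006, -0.002, 0], "roll": 0, "jaw": 1}, {"travel": [0.005, -0.001, 0], "roll": 0, "jaw": 1}]'

```text
clock: 3.52
tcp_pos: [0.5381, 0.3145, 0.0951]
ee_rot: [0.713, 0.06, 0.697, -0.042]
force: [0.6, 0.6, 0.3]
grip_width: 0.0239
```

```bash
python3 - <<'E'
from h import *
plan([.537,.315,.099],-8.3); print(np.round(arm.get_state()["tau"],2),np.round(arm.get_state()["joint_vel"],3))
E
```

```text
t 3.5167 tcp [0.5381 0.3145 0.0951] axis [ 0.025  0.025 -0.999] roll -0.0 j6 -1.0 F [0.6 0.6 0.3] w 0.0239
shift before roll [-0.0039  0.0005 -0.0011] after roll [-0.0039  0.0005 -0.0011]
[ 1.200e-01 -4.092e+01 -2.964e+01  8.000e-02  4.000e-02  1.000e-02] [-0.017  0.025  0.114 -0.    -0.125 -0.014]
```

Request:
send_rows --steps '[{"travel": [0, 0, 0], "roll": 0, "jaw": 1}, {"travel": [0, 0, 0], "roll": 0, "jaw": 1}, {"travel": [0, 0, 0], "roll": 0, "jaw": 1}]'

```text
clock: 3.77
tcp_pos: [0.537, 0.3132, 0.0929]
ee_rot: [0.712, 0.06, 0.698, -0.043]
force: [-0.7, 0.4, 0.4]
grip_width: 0.0159
```

```bash
python3 - <<'E'
from h import *
plan([.537,.315,.099],-8.3); print(np.round(arm.get_state()["tau"],2),np.round(arm.get_state()["joint_vel"],3))
E
```

```text
t 3.7667 tcp [0.537  0.3132 0.0929] axis [ 0.022  0.023 -0.999] roll -0.0012 j6 -1.0 F [-0.7  0.4  0.4] w 0.0159
shift before roll [-0.0061  0.0019 -0.0002] after roll [-0.0061  0.0019 -0.0002]
[-1.800e-01 -4.022e+01 -2.897e+01 -4.000e-02 -7.000e-02 -1.000e-02] [-0.002 -0.001  0.001  0.001 -0.002 -0.001]
```

Request:
send_rows --steps '[{"travel": [-0.03, 0, 0], "roll": 0, "jaw": 1}, {"travel": [-0.03, 0, 0], "roll": 0, "jaw": 1}, {"travel": [-0.03, 0, 0], "roll": 0, "jaw": 1}, {"travel": [-0.03, 0, 0], "roll": 0, "jaw": 1}]'

```text
clock: 4.1
tcp_pos: [0.5281, 0.3096, 0.2001]
ee_rot: [0.703, 0.057, 0.707, -0.046]
force: [0.2, 0.8, -2.5]
grip_width: 0.0156
```

```bash
python3 - <<'E'
from h import *
R=plan([.579,-.245,.22],8.4); print(R.round(3))
k=arm.calibration("wrist");im=arm.read_camera("wrist")[:,:,::-1].copy(); cv2.imwrite("pics/w2.png",im)
plan([.579,-.245,.22],8.4)
E
```

```text
t 4.1 tcp [0.5281 0.3096 0.2001] axis [-0.005  0.016 -1.   ] roll -0.2918 j6 -1.0 F [ 0.2  0.8 -2.5] w 0.0156
shift before roll [-0.0289 -0.541   0.1305] after roll [-0.0289 -0.5557 -0.0307]
[[-0.005  0.145  0.989]
 [ 0.016  0.989 -0.145]
 [-1.     0.015 -0.007]]
t 4.15 tcp [0.5307 0.3107 0.208 ] axis [ 0.006  0.021 -1.   ] roll -0.2919 j6 -1.0 F [ 1.8 -0.4  1.9] w 0.0157
shift before roll [-0.0233 -0.5425  0.1282] after roll [-0.0233 -0.5564 -0.0333]
```

View pics/w2.png

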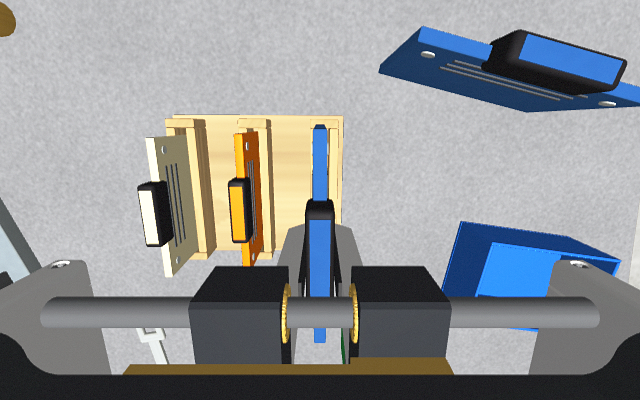

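The cover came up in the grip with the blue strip at (320,270), and cream and orange stayed put at (155,215) and (240,210). I'll go up first so it clears their 0.130 tops, then cross.

Request:
send_rows --steps '[{"travel": [-0.03, 0, 0], "roll": 0, "jaw": 1}, {"travel": [-0.02, 0, 0], "roll": -0.0973, "jaw": 1}, {"travel": [-0.005, 0, 0], "roll": -0.0973, "jaw": 1}, {"travel": [0, 0, 0], "roll": -0.0973, "jaw": 1}]'

```text
clock: 4.48
tcp_pos: [0.5302, 0.3097, 0.2618]
ee_rot: [0.707, -0.049, 0.703, 0.063]
force: [-0.1, -0.2, -2.5]
grip_width: 0.0157
```

```bash
python3 - <<'E'
from h import *
plan([.579,-.245,.26],8.4)
E
```

```text
t 4.4833 tcp [0.5302 0.3097 0.2618] axis [ 0.004  0.02  -1.   ] roll 0.0116 j6 -1.3 F [-0.1 -0.2 -2.5] w 0.0157
shift before roll [-0.0091 -0.5554 -0.0392] after roll [-0.0091 -0.5558 -0.0328]
```

Request:
send_rows --steps '[{"travel": [-0.005, -0.03, -0.002], "roll": 0.011, "jaw": 1}, {"travel": [0, -0.04, -0.0025], "roll": 0, "jaw": 1}, {"travel": [0, -0.04, -0.0025], "roll": 0, "jaw": 1}, {"travel": [0, -0.04, -0.0025], "roll": 0, "jaw": 1}, {"travel": [0, -0.04, -0.0025], "roll": 0, "jaw": 1}, {"travel": [0, -0.04, -0.0025], "roll": 0, "jaw": 1}, {"travel": [0, -0.04, -0.0025], "roll": 0, "jaw": 1}, {"travel": [0, -0.04, -0.0025], "roll": 0, "jaw": 1}, {"travel": [0, -0.04, -0.0025], "roll": 0, "jaw": 1}, {"travel": [0, -0.04, -0.0025], "roll": 0, "jaw": 1}, {"travel": [0, -0.02, -0.001], "roll": 0, "jaw": 1}]'

```text
clock: 5.4
tcp_pos: [0.5672, -0.1084, 0.235]
ee_rot: [0.699, -0.05, 0.71, 0.068]
force: [0.3, 0.3, -3.2]
grip_width: 0.0156
```

```bash
python3 - <<'E'
from h import *
plan([.579,-.245,.22],8.4)
arm.read_camera("scene")
k=arm.calibration("wrist");im=arm.read_camera("wrist")[:,:,::-1].copy(); cv2.imwrite("pics/w3.png",im)
for d in arm.pinpoint("blue_slot","wrist"): u=np.array(d["at"])*[640,400]; print(d["confidence"],u.round(),ray("wrist",u,.02,k).round(4))
hsv=cv2.cvtColor(im,cv2.COLOR_BGR2HSV)
n,_,st,ce=cv2.connectedComponentsWithStats(cv2.inRange(hsv,(98,110,60),(125,255,255)))
for i in range(1,n):
    if st[i,4]>60: print(st[i],ce[i].round(1),ray("wrist",ce[i],.07,k).round(4))
plan([.579,-.245,.22],8.4)
E
```

```text
t 5.4 tcp [ 0.5672 -0.1084  0.235 ] axis [-0.017  0.024 -1.   ] roll 0.0198 j6 -2.03 F [ 0.3  0.3 -3.2] w 0.0156
shift before roll [ 0.0116 -0.137  -0.0108] after roll [ 0.0116 -0.1372 -0.0081]
[176  97  54  16 710] [203.8 104.5] [ 0.495  -0.2519  0.07  ]
[ 313  125   14   76 1048] [319.5 163.1] [ 0.5397 -0.1117  0.07  ]
[ 309  219   22   78 1598] [319.4 257.1] [ 0.6607 -0.092   0.07  ]
[191 229  46  22 828] [214.  239.8] [ 0.6572 -0.2283  0.07  ]
[314 328  12  15 178] [319.5 334.9] [ 0.7775 -0.0727  0.07  ]
t 5.55 tcp [ 0.5672 -0.1054  0.235 ] axis [-0.018  0.027 -0.999] roll 0.0205 j6 -2.03 F [-0.1 -0.1 -2.7] w 0.0158
shift before roll [ 0.0111 -0.1401 -0.0114] after roll [ 0.0111 -0.1403 -0.0085]
```

View pics/w3.png

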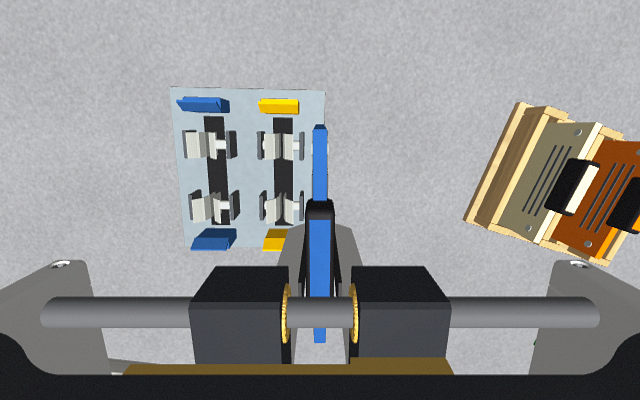

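The wrist view shows the blue posts at (204,104) and (214,240), with the slot's dark floor between about (213,117) and (222,225). The cover hangs square at x≈320. I'll cross-check against the slot floor.

```bash
python3 - <<'E'
from h import *
def ch(img,box,name,c,k):
    g=cv2.imread(img); x0,y0,x1,y1=box
    m=np.zeros(g.shape[:2],np.uint8); m[y0:y1,x0:x1]=(g[y0:y1,x0:x1].max(2)<60)*255
    n,_,st,ce=cv2.connectedComponentsWithStats(m)
    for i in range(1,n):
        if st[i,4]>25: print(name,st[i],ce[i].round(1))
top=arm.calibration("top")
ch("pics/top0.png",(410,170,450,232),"top","top",top); ch("pics/w3.png",(203,112,232,230),"w","wrist",None)
for uv in([420.9,175],[430.3,225.6]): print(ray("top",uv,.02,top).round(4))
# wrist: current pose equals that of w3 within 3 mm
kw=arm.calibration("wrist")
for uv in([213,117],[221,225]): print(ray("wrist",uv,.02,kw).round(4))
E
```

```text
top [417 174   8   9  37] [420.4 177.1]
top [420 189  11  22 138] [425.  199.3]
top [425 218   9   8  45] [429.1 221.8]
w [204 117  21  22 343] [214.7 125.6]
w [229 132   3  26  47] [230.5 143. ]
w [207 150  21  50 745] [218.  174.5]
w [221 210   9  15 121] [224.9 217.4]
w [212 216   8   9  26] [214.  221.1]
[ 0.6494 -0.2396  0.02  ]
[ 0.5074 -0.2592  0.02  ]
[ 0.509  -0.2506  0.02  ]
[ 0.6568 -0.2276  0.02  ]
```

Request:
send_rows --steps '[{"travel": [0, -0.035, -0.002], "roll": 0.02, "jaw": 1}, {"travel": [0, -0.035, -0.002], "roll": 0, "jaw": 1}, {"travel": [0, -0.035, -0.002], "roll": 0, "jaw": 1}, {"travel": [0.005, -0.025, -0.002], "roll": 0, "jaw": 1}, {"travel": [0.005, 0, 0], "roll": 0, "jaw": 1}]'

```text
clock: 5.97
tcp_pos: [0.5815, -0.2299, 0.2175]
ee_rot: [0.699, -0.045, 0.71, 0.068]
force: [0.0, 0.8, -2.7]
grip_width: 0.0158
```

```bash
python3 - <<'E'
from h import *
arm.read_camera("scene");arm.read_camera("scene")
plan([.579,-.247,.215],8.4)
k=arm.calibration("wrist");im=arm.read_camera("wrist")[:,:,::-1].copy(); cv2.imwrite("pics/w4.png",im)
hsv=cv2.cvtColor(im,cv2.COLOR_BGR2HSV)
n,_,st,ce=cv2.connectedComponentsWithStats(cv2.inRange(hsv,(98,110,60),(125,255,255)))
for i in range(1,n):
    if st[i,4]>60: print(st[i],ce[i].round(1),ray("wrist",ce[i],.07,k).round(4))
plan([.579,-.247,.215],8.4)
E
```

```text
t 6.0667 tcp [ 0.5811 -0.2256  0.217 ] axis [-0.02   0.037 -0.999] roll 0.0168 j6 -2.2 F [-0.6 -0.1 -2.5] w 0.0159
shift before roll [ 0.0012 -0.0209 -0.0055] after roll [ 0.0012 -0.021  -0.0051]
[277 100  41  16 614] [297.2 107.7] [ 0.4957 -0.2584  0.07  ]
[ 313  125   14   76 1050] [319.5 163. ] [ 0.5512 -0.2247  0.07  ]
[ 309  219   22   78 1595] [319.4 257.1] [ 0.6663 -0.2058  0.07  ]
[314 328  12  15 179] [319.5 335. ] [ 0.7776 -0.1875  0.07  ]
t 6.1167 tcp [ 0.5813 -0.225   0.218 ] axis [-0.019  0.036 -0.999] roll 0.0179 j6 -2.2 F [ 0.2  0.6 -3.6] w 0.016
shift before roll [ 0.0022 -0.0215 -0.0058] after roll [ 0.0022 -0.0216 -0.0054]
```

View pics/w4.png

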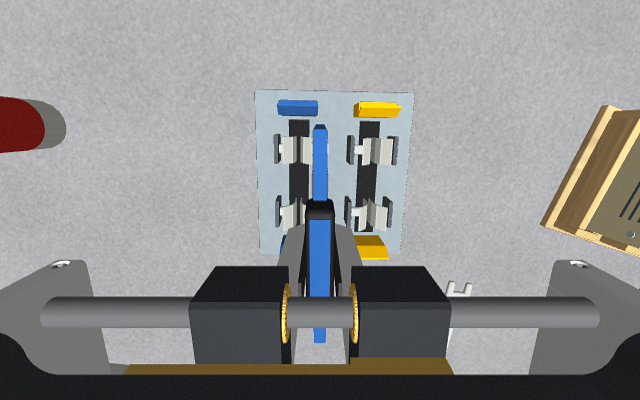

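The near blue post now measures (0.496,-0.258), which agrees with the top camera to about 1 mm. So the slot centre is about (0.579,-0.247). Aligning, then part-way down.

Request:
send_rows --steps '[{"travel": [0, -0.015, -0.004], "roll": 0.018, "jaw": 1}, {"travel": [0, -0.009, 0], "roll": 0, "jaw": 1}, {"travel": [0.015, 0, 0], "roll": 0, "jaw": 1}, {"travel": [0.015, 0, 0], "roll": 0, "jaw": 1}]'

```text
clock: 6.45
tcp_pos: [0.5841, -0.2459, 0.193]
ee_rot: [0.703, -0.043, 0.707, 0.065]
force: [-0.4, -0.6, -3.1]
grip_width: 0.0159
```

```bash
python3 - <<'E'
from h import *
plan([.58,-.247,.17],8.4);arm.read_camera("scene");plan([.58,-.247,.17],8.4)
E
```

```text
t 6.45 tcp [ 0.5841 -0.2459  0.193 ] axis [-0.009  0.031 -0.999] roll 0.0064 j6 -2.22 F [-0.4 -0.6 -3.1] w 0.0159
shift before roll [ 0.0229 -0.0012 -0.0042] after roll [ 0.0229 -0.0013 -0.0041]
t 6.5 tcp [ 0.583  -0.2452  0.1895] axis [-0.013  0.034 -0.999] roll 0.0065 j6 -2.22 F [-0.1  0.  -5.6] w 0.0159
shift before roll [ 0.0195 -0.002  -0.0031] after roll [ 0.0195 -0.002  -0.0031]
```

Request:
send_rows --steps '[{"travel": [0.01, -0.003, -0.003], "roll": 0.006, "jaw": 1}, {"travel": [0.012, -0.001, 0], "roll": 0, "jaw": 1}]'

```text
clock: 6.67
tcp_pos: [0.5816, -0.249, 0.1693]
ee_rot: [0.703, -0.041, 0.707, 0.064]
force: [-0.6, -0.3, -3.0]
grip_width: 0.0156
```

```bash
python3 - <<'E'
from h import *
plan([.58,-.247,.17],8.4);im=arm.read_camera("wrist")[:,:,::-1].copy();sc=arm.read_camera("scene")[:,:,::-1]
cv2.imwrite("pics/s5.png",np.vstack([cv2.resize(im[60:280,200:460],(520,440))[:, :],cv2.resize(np.ascontiguousarray(sc[100:180,160:420]),(520,160))]));plan([.58,-.247,.17],8.4)
E
```

```text
t 6.6667 tcp [ 0.5816 -0.249   0.1693] axis [-0.009  0.031 -0.999] roll 0.0016 j6 -2.22 F [-0.6 -0.3 -3. ] w 0.0156
shift before roll [-0.0006  0.0022 -0.0012] after roll [-0.0006  0.0022 -0.0012]
t 6.7667 tcp [ 0.5805 -0.2479  0.1666] axis [-0.013  0.035 -0.999] roll 0.0018 j6 -2.22 F [ 0.1 -0.5 -3.7] w 0.0158
shift before roll [-0.0034  0.0011 -0.0004] after roll [-0.0034  0.0011 -0.0004]
```

View pics/s5.png

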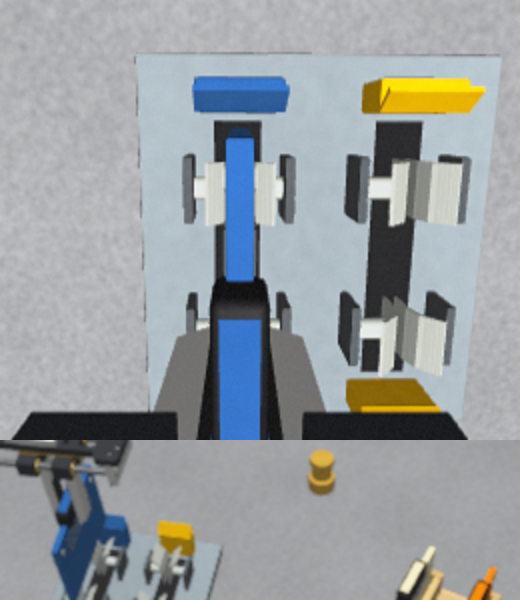

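The plate (crop x≈239) is centred between the jaws (205 to 280) and parallel to the slot. Going down.

Request:
send_rows --steps '[{"travel": [0.015, 0.001, 0], "roll": 0.001, "jaw": 1}, {"travel": [0.013, 0, 0], "roll": 0, "jaw": 1}, {"travel": [0.01, 0, 0], "roll": 0, "jaw": 1}]'

```text
clock: 7.02
tcp_pos: [0.5824, -0.2476, 0.1325]
ee_rot: [0.704, -0.042, 0.706, 0.062]
force: [-0.1, -1.3, 6.9]
grip_width: 0.0156
```

```bash
python3 - <<'E'
from h import *
plan([.58,-.247,.101],8.4)
E
```

```text
t 7.0167 tcp [ 0.5824 -0.2476  0.1325] axis [-0.005  0.029 -1.   ] roll 0.0005 j6 -2.22 F [-0.1 -1.3  6.9] w 0.0156
shift before roll [ 0.0315  0.     -0.0023] after roll [ 0.0315  0.     -0.0023]
```

Request:
send_rows --steps '[{"travel": [0.01, 0, -0.002], "roll": 0, "jaw": 1}, {"travel": [0.008, 0, 0], "roll": 0, "jaw": 1}, {"travel": [0.008, 0, 0], "roll": 0, "jaw": 1}]'

```text
clock: 7.27
tcp_pos: [0.5835, -0.2482, 0.113]
ee_rot: [0.708, -0.044, 0.702, 0.06]
force: [-1.7, 0.5, 5.5]
grip_width: 0.0156
```

```bash
python3 - <<'E'
from h import *
plan([.58,-.247,.101],8.4)
E
```

```text
t 7.2667 tcp [ 0.5835 -0.2482  0.113 ] axis [ 0.006  0.024 -1.   ] roll 0.0007 j6 -2.22 F [-1.7  0.5  5.5] w 0.0156
shift before roll [ 0.012   0.0014 -0.0034] after roll [ 0.012   0.0014 -0.0034]
```

Request:
send_rows --steps '[{"travel": [0.008, 0, -0.002], "roll": 0, "jaw": 1}, {"travel": [0.007, 0, -0.001], "roll": 0, "jaw": 1}, {"travel": [0.005, 0, 0], "roll": 0, "jaw": 1}]'

```text
clock: 7.52
tcp_pos: [0.5828, -0.2484, 0.1005]
ee_rot: [0.711, -0.045, 0.699, 0.059]
force: [-11.4, 3.5, 32.0]
grip_width: 0.0159
```

```bash
python3 - <<'E'
from h import *
plan([.58,-.247,.101],8.4)
E
```

```text
t 7.5167 tcp [ 0.5828 -0.2484  0.1005] axis [ 0.015  0.021 -1.   ] roll 0.0014 j6 -2.23 F [-11.4   3.5  32. ] w 0.0159
shift before roll [-0.0005  0.0018 -0.0025] after roll [-0.0005  0.0018 -0.0025]
```

Force jumped to 32 N at z=0.1005, where 0.101 was expected with the cover home, so it has bottomed. One small press, then release.

Request:
send_rows --steps '[{"travel": [0.002, 0, 0], "roll": 0, "jaw": 1}, {"travel": [0.001, 0, 0], "roll": 0, "jaw": -0.3}, {"travel": [0, 0, 0], "roll": 0, "jaw": -0.3}, {"travel": [0, 0, 0], "roll": 0, "jaw": -0.3}, {"travel": [0, 0, 0], "roll": 0, "jaw": -0.3}, {"travel": [0, 0, 0], "roll": 0, "jaw": -0.3}]'

```text
clock: 8.02
tcp_pos: [0.5817, -0.2481, 0.0962]
ee_rot: [0.71, -0.045, 0.7, 0.06]
force: [0.3, 0.6, -0.3]
grip_width: 0.046
```

```bash
python3 - <<'E'
from h import *
plan([.58,-.247,.16],8.4)
E
```

```text
t 8.0167 tcp [ 0.5817 -0.2481  0.0962] axis [ 0.013  0.021 -1.   ] roll 0.0018 j6 -2.23 F [ 0.3  0.6 -0.3] w 0.046
shift before roll [-0.0638  0.0026 -0.0005] after roll [-0.0638  0.0026 -0.0005]
```

Request:
send_rows --steps '[{"travel": [-0.01, 0.002, 0], "roll": 0, "jaw": -0.3}, {"travel": [-0.02, 0, 0], "roll": 0, "jaw": -0.3}, {"travel": [-0.025, 0, 0], "roll": 0, "jaw": -0.3}, {"travel": [-0.02, 0, 0], "roll": 0, "jaw": 1}, {"travel": [0, 0, 0], "roll": 0, "jaw": 1}, {"travel": [0, 0, 0], "roll": 0, "jaw": 1}, {"travel": [0, 0, 0], "roll": 0, "jaw": 1}, {"travel": [0, 0, 0], "roll": 0, "jaw": 1}, {"travel": [0, 0, 0], "roll": 0, "jaw": 1}, {"travel": [0, 0, 0], "roll": 0, "jaw": 1}, {"travel": [0, 0, 0], "roll": 0, "jaw": 1}]'

```text
clock: 8.93
tcp_pos: [0.5772, -0.2458, 0.1661]
ee_rot: [0.706, -0.042, 0.704, 0.062]
force: [0.1, -0.9, -0.4]
grip_width: 0.0113
```

```bash
python3 - <<'E'
from h import *
im=arm.read_camera("wrist")[:,:,::-1];k=arm.calibration("scene");sc=arm.read_camera("scene")[:,:,::-1]
u=np.array([.579,-.247]);d=np.array([.989,.146]);
for z in(.02,.12,.138):print(z,[proj("scene",[*(u+s*d),z],k).round(1) for s in(-.07,0,.07)])
cv2.imwrite("pics/s6.png",np.hstack([cv2.resize(np.ascontiguousarray(im[40:300,180:440]),(400,500)),cv2.resize(np.ascontiguousarray(sc[90:220,170:270]),(385,500),interpolation=2)]))
plan([.5795,-.2475,.138],8.4)
E
```

```text
0.02 [array([214.9, 155.8]), array([207.6, 175.8]), array([199.9, 197.1])]
0.12 [array([208.9, 130.5]), array([201., 151.]), array([192.6, 172.9])]
0.138 [array([207.8, 125.6]), array([199.8, 146.2]), array([191.2, 168.2])]
t 9.0333 tcp [ 0.5773 -0.2458  0.1661] axis [-0.     0.028 -1.   ] roll 0.0016 j6 -2.22 F [0.  0.2 0.2] w 0.0033
shift before roll [ 0.028  -0.0028  0.0018] after roll [ 0.028  -0.0028  0.0018]
```

View pics/s6.png

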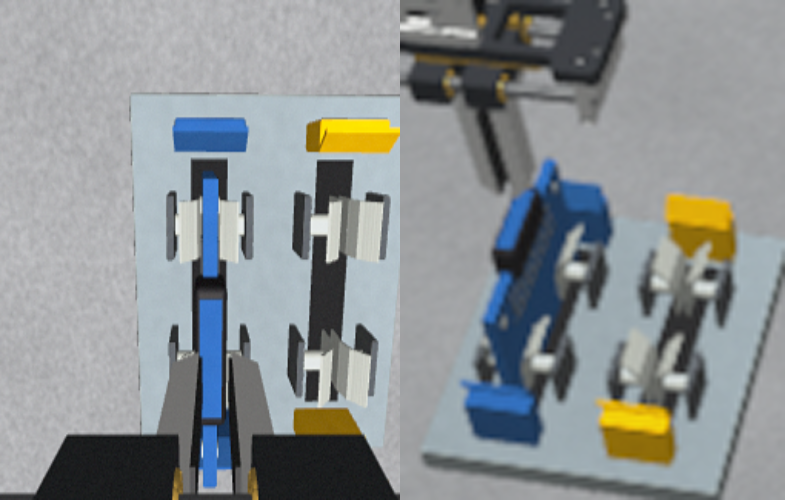

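The cover sits between the posts. As a depth and level check, I'll press lightly with the closed fingertips near both ends of the grip; its top should be at 0.138.

Request:
send_rows --steps '[{"travel": [0, -0.003, 0.02], "roll": 0, "jaw": 1}, {"travel": [0.008, 0, 0.002], "roll": 0, "jaw": 1}, {"travel": [0.009, 0, 0], "roll": 0, "jaw": 1}, {"travel": [0.006, 0, 0], "roll": 0, "jaw": 1}]'

```text
clock: 9.37
tcp_pos: [0.5995, -0.2451, 0.1419]
ee_rot: [0.706, -0.043, 0.704, 0.062]
force: [-0.3, 0.7, 0.3]
grip_width: 0.0004
```

```bash
python3 - <<'E'
from h import *
plan([.5795+.0217,-.2475+.0032,.138],8.4)
E
```

```text
t 9.3667 tcp [ 0.5995 -0.2451  0.1419] axis [-0.     0.027 -1.   ] roll 0.0012 j6 -2.21 F [-0.3  0.7  0.3] w 0.0004
shift before roll [0.0039 0.0005 0.0018] after roll [0.0039 0.0005 0.0018]
```

Request:
send_rows --steps '[{"travel": [0.004, 0, 0], "roll": 0, "jaw": 1}, {"travel": [0.004, 0, 0], "roll": 0, "jaw": 1}]'

```text
clock: 9.53
tcp_pos: [0.5992, -0.2458, 0.1382]
ee_rot: [0.707, -0.044, 0.703, 0.061]
force: [-4.4, 1.1, 23.5]
grip_width: 0.0002
```

```bash
python3 - <<'E'
from h import *
plan([.5795-.02,-.2475-.003,.138],8.4)
E
```

```text
t 9.5333 tcp [ 0.5992 -0.2458  0.1382] axis [ 0.003  0.024 -1.   ] roll 0.0011 j6 -2.21 F [-4.4  1.1 23.5] w 0.0002
shift before roll [-0.0001  0.0011 -0.0399] after roll [-0.0001  0.0011 -0.0399]
```

Contact at 0.1382 with 23 N, so the +x side is home. Now the other end.

Request:
send_rows --steps '[{"travel": [-0.012, 0, 0], "roll": 0, "jaw": 1}, {"travel": [0, 0.001, -0.03], "roll": 0, "jaw": 1}, {"travel": [0, 0, -0.01], "roll": 0, "jaw": 1}, {"travel": [0.005, 0, 0], "roll": 0, "jaw": 1}]'

```text
clock: 9.87
tcp_pos: [0.5573, -0.2511, 0.1463]
ee_rot: [0.708, -0.045, 0.703, 0.06]
force: [0.5, -0.7, 0.1]
grip_width: 0.0002
```

```bash
python3 - <<'E'
from h import *
plan([.5795-.02,-.2475-.003,.138],8.4)
E
```

```text
t 9.8667 tcp [ 0.5573 -0.2511  0.1463] axis [ 0.005  0.022 -1.   ] roll 0.0013 j6 -2.25 F [ 0.5 -0.7  0.1] w 0.0002
shift before roll [0.0083 0.0001 0.0022] after roll [0.0083 0.0001 0.0022]
```

Request:
send_rows --steps '[{"travel": [0.005, 0, 0.002], "roll": 0, "jaw": 1}, {"travel": [0.004, 0, 0], "roll": 0, "jaw": 1}, {"travel": [0.003, 0, 0], "roll": 0, "jaw": 1}]'

```text
clock: 10.12
tcp_pos: [0.5595, -0.2519, 0.1381]
ee_rot: [0.709, -0.045, 0.702, 0.058]
force: [-6.9, 0.4, 19.4]
grip_width: 0.0006
```

```bash
python3 - <<'E'
from h import *
plan([.5795,-.2475,.138],8.4)
E
```

```text
t 10.1167 tcp [ 0.5595 -0.2519  0.1381] axis [ 0.008  0.018 -1.   ] roll -0.0004 j6 -2.24 F [-6.9  0.4 19.4] w 0.0006
shift before roll [0.0004 0.0014 0.0204] after roll [0.0004 0.0014 0.0204]
```

Both ends stop at 0.138 under load, so the cover is level and home. Retreating, then a final look.

Request:
send_rows --steps '[{"travel": [-0.015, 0, 0], "roll": 0, "jaw": 1}, {"travel": [-0.03, 0, 0], "roll": 0, "jaw": 1}, {"travel": [-0.035, 0, 0], "roll": 0, "jaw": 1}, {"travel": [-0.02, 0.03, -0.02], "roll": 0, "jaw": 1}, {"travel": [0, 0.035, -0.02], "roll": 0, "jaw": 1}, {"travel": [0, 0.035, -0.02], "roll": 0, "jaw": 1}, {"travel": [0, 0.01, 0], "roll": 0, "jaw": 1}, {"travel": [0, 0, 0], "roll": 0, "jaw": 1}]'

```text
clock: 10.78
tcp_pos: [0.4861, -0.15, 0.2344]
ee_rot: [0.706, -0.043, 0.705, 0.061]
force: [0.3, -0.4, -0.2]
grip_width: 0.0005
```

```bash
python3 - <<'E'
from h import *
sc=arm.read_camera("scene")[:,:,::-1]
cv2.imwrite("pics/s7.png",cv2.resize(np.ascontiguousarray(sc[90:260,160:460]),(790,448),interpolation=2))
plan([.5795,-.2475,.138],8.4)
E
```

```text
t 10.8333 tcp [ 0.4862 -0.1507  0.2344] axis [-0.001  0.026 -1.   ] roll -0.0 j6 -2.14 F [ 0.6 -0.6  0.9] w 0.0003
shift before roll [ 0.0937 -0.1119  0.0778] after roll [ 0.0937 -0.1119  0.0778]
```

View pics/s7.png

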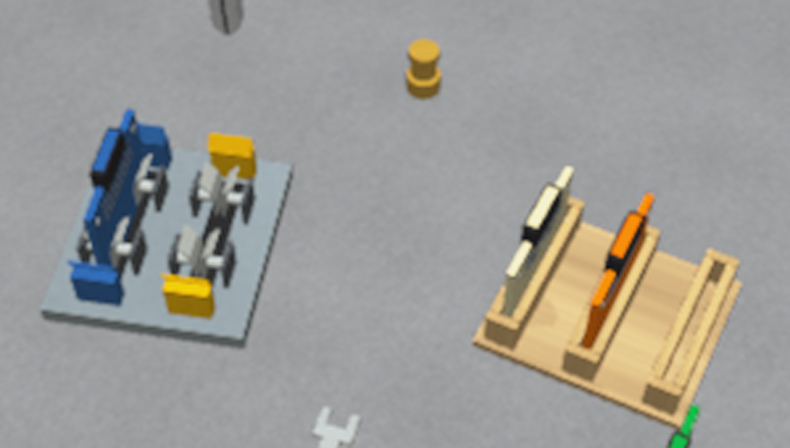

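The blue cover stands in the blue-posted slot at crop (120,190). Cream (540,235) and orange (620,265) are still in the stand, the yellow slot is empty, and the robot is clear.

```bash
python3 -c "
from workcell import arm
print(arm.close_job())"
```

```text
the job is handed in; nothing more can be done
None
```

The blue cover is seated in the slot between the blue posts, let go, and the job was handed in at about 10.8 s of the 46 s allowed. I took the smaller blue cover from the stand and left the green one and the larger blue one alone.

- **Depth:** with the cover released, I pressed closed fingertips near each end of the grip. They stopped at heights of 0.1382 and 0.1381 m (23 N and 19 N), against 0.138 m expected when fully home.
- **Last picture:** the cover stands in its slot, the cream and orange covers are still in the stand, the yellow slot is empty and the arm is clear.
- **Insertion force:** the vertical force read 32 N when the cover bottomed out, above the 5 to 15 N quoted for seating. It stayed well under the 120 N wrist limit.
- **Disagreements and drift:** the slot network found nothing, so I located the slot from the posts. One estimate from a tilted wrist view was up to 10 mm off the top camera, but a later wrist view put a post within about 1 mm of it. The tool also drifted in tilt by up to about 2°, and I corrected position as I went.

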